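# Open the scrap caddy with its side lever and lock it open

### The arm

A 6-joint arm with a two-finger parallel gripper is mounted at the origin on a cart in front of the work surface, level with it; the furniture and walls round the work are solid. World frame = base frame: x ahead of the robot, y to its left, z up, the work surface at z = 0. Lengths are in m, angles in degrees, forces in N, time in s.
With the tool pointing down it reaches from about 0.35 to 0.875 m from the base axis. Payload 4.2 kg.
Tool frame: the origin (TCP) lies midway between the tips of the shut fingers; the grasp point (between the pads) lies 19 mm behind it; y points along the fingers, x is the direction in which the jaws open and shut, and the axes are right-handed (so a half turn about y gives the same grasp; the last joint's range is limited). The gripper opens to 87 mm and grips with 3 to 60 N. Pads are 19 mm wide; open, the fingers measure 117 mm over their backs; the gripper's body (75 mm by 190 mm) begins 51 mm behind the grasp point.
Start: joints at [91.708, 22.042, 0.453, 0, -68.411, -14.817], TCP at [0.142, 0.609, 0.223] pointing down, gripper open.
Joint ranges: [-179.83, 179.83], [-69.29, 118.12], [-61.27, 80.66], [-181.25, 117.63], [-171.15, -9.14], [-177.46, 177.46]. Speed limits (degrees/s): [159.86, 159.86, 180, 180, 180, 180].

### API

Orientations are given as a 3x3 rotation matrix whose columns are the frame's x, y, z axes.
In Python, from station import * gives the robot as it stands.
- The arm moves only by the tool jog_arm, never from a script. Its argument "series" is a list of rows, each a list of 3 entries, a list of its own where there are three numbers: the shift along the tool's x, y, z in m, then the turn, a rotation vector about the tool's x, y, z in degrees, then the finger opening in m, from 0 to 0.087. A call has 1 to 10 rows; each row shifts and turns the commanded pose from where the row before left it, along the tool's axes as they then stand; what a row does not reach is not made up. A row lasts 1/8 s, in which the tool goes at most 62.5 mm and 10.7 degrees, less where a joint would pass 70% of its speed; a pose out of reach is approached as far as the arm can. A call is refused whole if a number of a shift passes 0.0625 or a number of a turn 10.7, either way. A call with a gripper value outside its range is refused whole. The fingers move at their own pace and stop on an object; the grip force is fixed at half the most. Time passes only in rows, so rows that do not move let the fingers close. It gives the time, the measured TCP pose, the force and the opening at its end, in the units of the state.
- sense(): the state, without advancing time (a new reading comes with each control period).
- capture(name): name is "scene" or "top" or "wrist"; returns the picture (384x512x3 uint8, red, green, blue); there is no depth.
- camera_info(name): a dict with "fx", "fy", "cx", "cy" (pixels), "rvec" (rotation vector, rad) and "tvec" (3), from world to camera coordinates, as OpenCV has them. Camera axes: x right, y down, z forward; pixel columns grow to the right and rows downward; lengths in m; the calibration is good to about 2 mm. The wrist camera is an equidistant fisheye: a pixel r from the principal point sees the ray r / f radians off the axis. A picture is of the moment at which its call begins: read the wrist's pose just before it. camera_info takes no time and is no camera call; for the wrist camera it gives the pose at the moment of the call.
- finish_job(): hands the job in, once; it reports no verdict.
The state is a dict: "time_s": time; "joints": joint angles; "joint_velocities": joint speeds; "effort": joint torques, N m; "tcp_pos": TCP position; "ee_rot": TCP orientation; "wrist_force": force on the tool from outside, world axes, zero at the start; "moment": the same for the moment, N m; "gripper_width": opening from 0.0 (shut) to 1.0 (fully open).
Only numpy, scipy, OpenCV 4.12 (cv2) and the standard library are available. Lean on these libraries where they do the work, as an engineer would, in place of code of your own. Each camera call takes 0.05 s, during which the arm holds its last target. There are 200 camera calls.

### The job

Lock the kitchen scrap caddy open: with the fingertips press the cupped tread on the long end of its side lever right down, so that the short end raises the heavy lid, and while it is down push it sideways, away from the bin, into the notch of the upright guide, then let it rise behind the tooth so that the lid stays open by itself. Only press and push the lever: do not squeeze, force or lift it, and do not touch the lid. Leave the orange, the peeler, the mug and the spice jar where they are.

Things in the scene. Friction and masses are not known exactly. Their poses are not given: they have to be found in the camera images.
- caddy: Scrap caddy, fixed to the worktop: cream bin 170 x 200 x 128 mm high, dark steel lid, lever on one side. Origin on the worktop straight below the lever's tread as it starts; x runs along the lever from tread to bin, y left (bin walls at x 130..300, y 36..236 mm; lid top 148), z up. The lever's pivot is at (210, 0, 137) mm in this frame; the lever lies over y = 0.
- caddy_lever (a joint): Pitch of the lever, rad: about 0.02 at rest (long end 12 deg up), grows as the tread is pressed down; stop at about 0.57. It falls back when let go, as the lid's weight lifts it. It takes 4 to 10 N on the tread. Below about 0.50 the tooth blocks the way into the notch; parked in the notch it reads about 0.46. Negative: the tread is lifted.
- caddy_swing (a joint): Sideways swing of the lever about the upright axis through its pivot, rad: 0 straight, held within 0.03 by the guide's slot; positive moves the tread to the caddy's -y (away from the bin). At the bottom of the slot it can swing out to about 0.21; parked behind the tooth it reads 0.14 to 0.21. A weak spring pulls it back to 0. Pushing it across takes a few newtons, more when pressed hard on the stop.
- caddy_lid (a joint): Opening of the heavy lid (0.63 to 1.15 kg), rad: 0 shut, about 0.73 with the lever in the notch. Hinged on the bin's far edge; a roller on the lever's short end pushes up its ear.
- tread_top (a point): Centre of the tread's rubber face, which the fingertips press: 50 x 50 mm, side walls 9 mm and a front lip 6 mm above it, no wall towards the bin. 215 mm from the pivot, about 189 mm above the worktop at rest, 71 mm fully down, 93 mm parked; the face tilts from 12 deg (bin side low) to 21 deg the other way, as it goes down.
- rod_in_guide (a point): Point on the axis of the lever's 10 mm rod where it passes the guide, 115 mm from the pivot.
- notch (a point): Middle of the notch's parking place, at (95, -20, 107) mm in the caddy's frame. The guide is an upright dark steel plate 5 mm thick, 178 mm tall, at x = 95 mm, with a 14 mm slot open at the top; at the slot's foot the notch opens to -y, 24 mm deep. A 4 mm tooth hangs from the notch's roof at its mouth, so the rod must be fully down to pass, then rises behind it.
- lid_front (a point): Middle of the lid's front edge, the one nearest the tread.
- board: Fixed wooden chopping board 220 x 150 x 18 mm; origin under its centre.
- orange: Loose orange about 77 mm across on the board; origin at its underside. Leave alone.
- peeler: Loose green-handled peeler 170 mm long, 18 mm high, on the board; origin at its underside. Leave alone.
- mug: Loose yellow mug, 83 mm wide, 92 mm high, handle at its side; origin under its centre. Leave alone.
- spice_jar: Loose spice jar with black cap, 41 mm wide, 105 mm high; origin under its centre. Leave alone.

How it is judged:
By the outcome, as a careful person would: the job done as asked, in the order asked, and still so for the second after the job is handed in, with the robot touching nothing.
It also fails if it takes over 38 s, if anything falls off the work surface, if the arm or the gripper's body presses on something with over 40 N, if the wrist force passes 120 N, or if a joint passes its speed limit or range.

## Working session

There is one attempt and no reset: what is moved stays moved. The work goes in short steps, Python scripts to look and compute and a tool call to move; the robot and the scene stay as the last step left them, time stands still between calls to the robot, and variables do not carry over. Pictures are saved under pics/ and viewed, about 8 in all and at most 12, crops included, and the job is handed in when it is done.

Besides the shell and the picture viewer there is one more tool, called after "Emit:" as a command line: name --argument value ..., lists and objects as JSON in quotes. jog_arm: Moves the arm, as the interface text tells. Its arguments: {"type":"object","properties":{"series":{"type":"array","items":{"type":"array"}}},"required":["series"]}

```bash
mkdir -p pics; python3 - <<'E'
from station import *
import cv2,numpy as np
s=sense();print(s['time_s'],s['tcp_pos'],np.round(s['ee_rot'],3).tolist())
for n in('scene','top'):
    im=capture(n);cv2.imwrite(f'pics/{n}0.png',im[:,:,::-1]);c=camera_info(n);print(n,c)
a=cv2.imread('pics/scene0.png');b=cv2.imread('pics/top0.png')
E
```

```text
0.0 [0.14163759 0.60811914 0.22146384] [[-0.227, -0.0, 0.974], [-0.974, -0.002, -0.227], [0.002, -1.0, 0.0]]
scene {'fx': 439.3397521100885, 'fy': 439.3397521100885, 'cx': 261.07313422031825, 'cy': 186.07818246433362, 'rvec': array([ 2.18666311, -0.77448338,  0.37002544]), 'tvec': array([-0.43986518,  0.37340891,  0.93808424])}
top {'fx': 449.3656764105965, 'fy': 449.3656764105965, 'cx': 250.7890875763165, 'cy': 183.53755607251367, 'rvec': array([ 2.22620839, -1.83638042,  0.29382868]), 'tvec': array([-0.09724943,  0.59670808,  1.2780277 ])}
```

View pics/scene0.png

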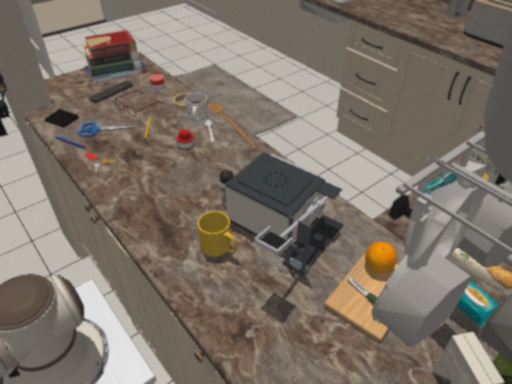

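View pics/top0.png

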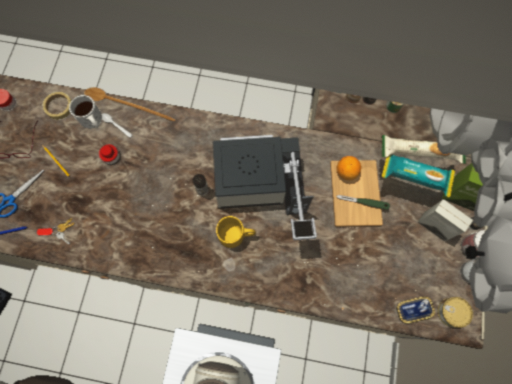

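```bash
cat > h.py <<'E'
from station import *
import cv2,numpy as np
def proj(n,P):
    c=camera_info(n);K=np.array([[c['fx'],0,c['cx']],[0,c['fy'],c['cy']],[0,0,1]])
    return cv2.projectPoints(np.float64(P).reshape(-1,3),c['rvec'],c['tvec'],K,None)[0][:,0]
def back(n,uv,z):
    c=camera_info(n);R=cv2.Rodrigues(c['rvec'])[0];C=-R.T@c['tvec']
    d=R.T@np.array([(uv[0]-c['cx'])/c['fx'],(uv[1]-c['cy'])/c['fy'],1]);return C+d*(z-C[2])/d[2]
E
python3 - <<'E'
from h import *
for n in('scene','top'): print(n,proj(n,[[0,0,0],[.142,.609,.223],[.5,0,0]]))
print(back('top',(304,228),.189),back('top',(292,160),.15))
a=cv2.imread('pics/scene0.png')[145:275,205:345];b=cv2.imread('pics/top0.png')[125:265,200:340]
f=lambda x:cv2.resize(x,(560,560*x.shape[0]//x.shape[1]),interpolation=cv2.INTER_CUBIC)
cv2.imwrite('pics/sc.png',f(a));cv2.imwrite('pics/tc.png',f(b))
E
```

```text
scene [[ 55.06790579 360.95946916]
 [  2.00218711 125.32748525]
 [241.16303306 248.73143259]]
top [[216.59533998 393.34531764]
 [-11.57351037 295.44659887]
 [250.05204921 224.37099707]]
[ 0.47591682 -0.15547054  0.189     ] [ 0.68236216 -0.09174622  0.15      ]
```

View pics/sc.png

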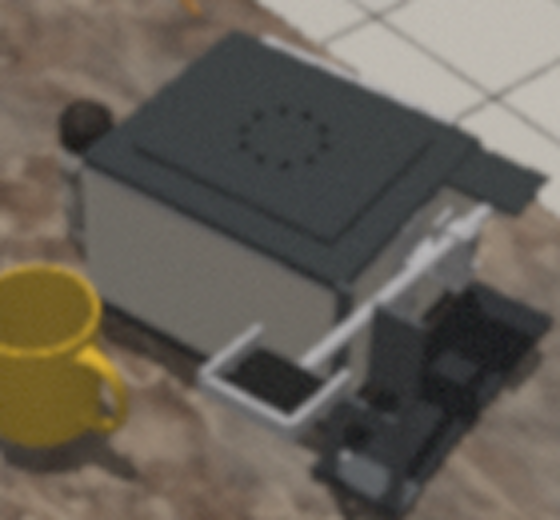

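View pics/tc.png

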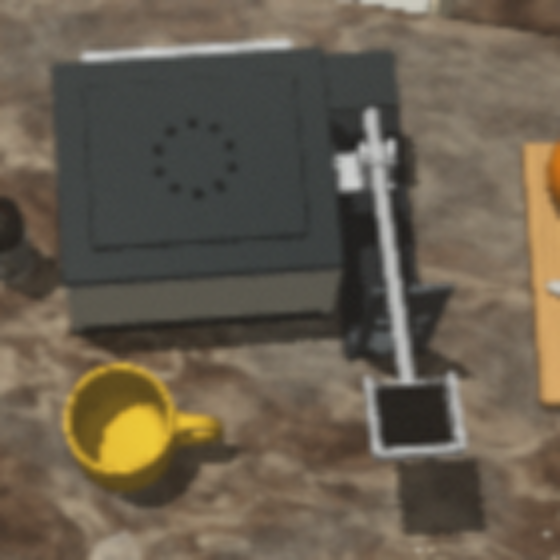

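```bash
python3 - <<'E'
from h import *
from scipy.optimize import least_squares
T=lambda u,v:(u/4+200,v/4+125)
S=lambda u,v:(u/4+205,v/4+145)
def P(p):
    x,y,a,of,ob,ol,orr=p
    L=np.array([[.13-of,.236+ol,.148],[.13-of,.036-orr,.148],[.3+ob,.036-orr,.148],[.3+ob,.236+ol,.148],[0,0,.189]])
    c,s=np.cos(a),np.sin(a);return L@np.array([[c,s,0],[-s,c,0],[0,0,1]])+[x,y,0]
t=[T(65,283),T(340,265),T(318,52),T(52,67),T(418,418)]
s=[S(88,158),S(345,290),S(475,140),S(238,35),S(272,380)]
w=np.array([1,1,1,1,1.5])[:,None]
f=lambda p:np.r_[((proj('top',P(p))-t)*w).ravel(),((proj('scene',P(p))-s)*w).ravel(),np.array(p[3:])*100]
r=least_squares(f,[.48,-.155,0,.004,.004,.004,.004])
print(r.x,np.degrees(r.x[2]));print(f(r.x)[:20].reshape(-1,2).round(2))
x,y,a=r.x[:3];R=np.array([[np.cos(a),-np.sin(a)],[np.sin(a),np.cos(a)]])
for q in([.210,0,.137],[.095,-.02,.107],[0.095,0,.178],[.095,0,.165]):
    W=np.r_[R@q[:2]+[x,y],q[2]];print(q,W,proj('top',W)[0]*4-[800,500],proj('scene',W)[0]*4-[820,580])
E
```

```text
[ 0.47196579 -0.15575188  0.26397925  0.0061095  -0.00648689 -0.00268119
  0.00265326] 15.124897180082408
[[ 1.42  0.56]
 [ 1.24  0.3 ]
 [ 1.29  0.15]
 [ 1.85  0.78]
 [-0.93 -0.14]
 [-0.96 -1.5 ]
 [-1.19 -2.56]
 [ 0.54 -1.3 ]
 [-1.24 -1.88]
 [ 0.43  1.01]]
[0.21, 0, 0.137] [ 0.67469125 -0.10095784  0.137     ] [376.92125484 157.81109885] [456.6086565  236.61549709]
[0.095, -0.02, 0.107] [ 0.5688934  -0.15027129  0.107     ] [415.65159223 314.26320625] [385.08611163 392.76492429]
[0.095, 0, 0.178] [ 0.56367492 -0.1309641   0.178     ] [399.0640286  289.45973437] [364.84385975 295.77792707]
[0.095, 0, 0.165] [ 0.56367492 -0.1309641   0.165     ] [397.13848697 294.55346037] [363.34091588 311.39194758]
```

```bash
cat >> h.py <<'E'
CX,CY,A=.4725,-.156,.264
Rc=np.array([[np.cos(A),-np.sin(A),0],[np.sin(A),np.cos(A),0],[0,0,1]])
def cad(p): return Rc.T@(np.array(p)-[CX,CY,0])*1000
def wor(q): return Rc@(np.array(q)/1000.)+[CX,CY,0]
from scipy.spatial.transform import Rotation as Ro
Rgoal=Rc@np.array([[0,0,1],[-1,0,0],[0,-1,0]]).astype(float)
def plan(p,R,p1,R1,n):
    R=np.array(R);w=Ro.from_matrix(R.T@R1).as_rotvec()/n
    for i in range(n):
        d=R.T@(np.array(p1)-p)/n
        R2=R@Ro.from_rotvec(w).as_matrix();print([np.round(d,4).tolist(),np.degrees(w).round(2).tolist(),0]);R=R2
E
python3 - <<'E'
from h import *
s=sense();p,R=s['tcp_pos'],s['ee_rot']
print(Rgoal.round(3).tolist(), s['wrist_force'])
plan(p,R,[.42,.33,.27],Rgoal,8)
print();plan([.42,.33,.27],Rgoal,wor([0,0,250]),Rgoal,10)
E
```

```text
[[0.261, 0.0, 0.965], [-0.965, 0.0, 0.261], [0.0, -1.0, 0.0]] [-0.3909064   0.16944287 -0.8735946 ]
[[0.026, -0.006, 0.0418], [0.0, -3.53, 0.01], 0]
[[0.0285, -0.006, 0.0401], [0.0, -3.53, 0.01], 0]
[[0.0309, -0.006, 0.0383], [0.0, -3.53, 0.01], 0]
[[0.0332, -0.006, 0.0363], [0.0, -3.53, 0.01], 0]
[[0.0354, -0.006, 0.0342], [0.0, -3.53, 0.01], 0]
[[0.0374, -0.006, 0.0319], [0.0, -3.53, 0.01], 0]
[[0.0393, -0.006, 0.0296], [0.0, -3.53, 0.01], 0]
[[0.0411, -0.006, 0.0271], [0.0, -3.53, 0.01], 0]

[[0.0483, 0.002, -0.0076], [0.0, 0.0, 0.0], 0]
[[0.0483, 0.002, -0.0076], [0.0, 0.0, 0.0], 0]
[[0.0483, 0.002, -0.0076], [0.0, 0.0, 0.0], 0]
[[0.0483, 0.002, -0.0076], [0.0, 0.0, 0.0], 0]
[[0.0483, 0.002, -0.0076], [0.0, 0.0, 0.0], 0]
[[0.0483, 0.002, -0.0076], [0.0, 0.0, 0.0], 0]
[[0.0483, 0.002, -0.0076], [0.0, 0.0, 0.0], 0]
[[0.0483, 0.002, -0.0076], [0.0, 0.0, 0.0], 0]
[[0.0483, 0.002, -0.0076], [0.0, 0.0, 0.0], 0]
[[0.0483, 0.002, -0.0076], [0.0, 0.0, 0.0], 0]
```

Emit:
jog_arm --series '[[[0.026,-0.006,0.042],[0,-3.5,0],0],[[0.0285,-0.006,0.04],[0,-3.5,0],0],[[0.031,-0.006,0.038],[0,-3.5,0],0],[[0.033,-0.006,0.036],[0,-3.5,0],0],[[0.0355,-0.006,0.034],[0,-3.5,0],0],[[0.0375,-0.006,0.032],[0,-3.5,0],0],[[0.039,-0.006,0.0295],[0,-3.5,0],0],[[0.041,-0.006,0.027],[0,-3.5,0],0]]'

```text
time_s: 1.1
tcp_pos: [0.4195, 0.3289, 0.2704]
ee_rot: [[0.259, -0.001, 0.966], [-0.966, -0.0, 0.259], [0.0, -1.0, -0.001]]
wrist_force: [0.6, 0.6, -0.8]
gripper_width: 0.173
```

Emit:
jog_arm --series '[[[0.045,0,-0.008],[0,0,0],0],[[0.045,0,-0.008],[0,0,0],0],[[0.045,0,-0.008],[0,0,0],0],[[0.045,0,-0.008],[0,0,0],0],[[0.045,0,-0.008],[0,0,0],0],[[0.045,0,-0.008],[0,0,0],0],[[0.045,0,-0.008],[0,0,0],0],[[0.045,0,-0.008],[0,0,0],0],[[0.045,0,-0.008],[0,0,0],0],[[0,0,0],[0,0,0],0]]'

```text
time_s: 2.35
tcp_pos: [0.4528, -0.0819, 0.27]
ee_rot: [[0.252, -0.001, 0.968], [-0.968, -0.0, 0.252], [-0.0, -1.0, -0.001]]
wrist_force: [0.9, 0.1, -0.6]
gripper_width: 0.004
```

```bash
python3 - <<'E'
from h import *
s=sense();p=s['tcp_pos'];print(s['time_s'],p,np.round(s['ee_rot'],3).tolist(),s['wrist_force'],s['gripper_width'],cad(p))
plan(p,s['ee_rot'],wor([0,0,250]),Rgoal,2)
E
```

```text
2.35 [ 0.45284384 -0.08190059  0.2699597 ] [[0.252, -0.001, 0.968], [-0.968, -0.0, 0.252], [-0.0, -1.0, -0.001]] [ 0.92731053  0.12485325 -0.62630312] 0.0039349121275785255 [  0.36064824  76.66131798 269.95969662]
[[0.0383, 0.01, 0.0002], [0.04, -0.25, -0.01], 0]
[[0.0383, 0.01, -0.0], [0.04, -0.25, -0.01], 0]
```

Emit:
jog_arm --series '[[[0.038,0.02,0],[0,-0.3,0],0],[[0.0385,0.025,0],[0,-0.3,0],0],[[0,0.005,0],[0,0,0],0],[[0,0,0],[0,0,0],0]]'

```text
time_s: 2.85
tcp_pos: [0.473, -0.1529, 0.2202]
ee_rot: [[0.267, -0.001, 0.964], [-0.964, 0.0, 0.267], [-0.0, -1.0, -0.001]]
wrist_force: [-0.1, -0.0, -0.2]
gripper_width: 0.006
```

```bash
python3 - <<'E'
from h import *
s=sense();p=s['tcp_pos'];print(s['time_s'],p,cad(p),s['wrist_force'])
im=capture('wrist')[:,:,::-1];sc=capture('scene')[:,:,::-1][165:265,225:325]
cv2.imwrite('pics/w1.png',np.hstack([cv2.resize(im,None,fx=.78,fy=.78,interpolation=cv2.INTER_AREA)[:298],cv2.resize(sc,(400,298) if 0 else (298,298),interpolation=cv2.INTER_CUBIC)]))
E
```

```text
2.85 [ 0.47295599 -0.15292693  0.22020168] [  1.24209174   2.84761495 220.20167715] [-0.07715739 -0.01186208 -0.17193365]
```

View pics/w1.png

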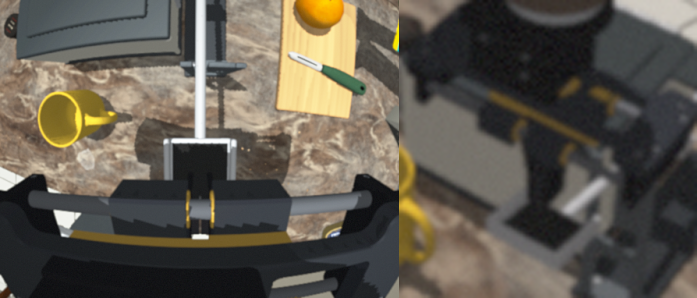

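Emit:
jog_arm --series '[[[0,0.025,-0.001],[0,0,0],0],[[0,0.012,-0.002],[0,0,0],0],[[0,0.012,-0.002],[0,0,0],0],[[0,0.012,-0.001],[0,0,0],0],[[0,0.012,-0.001],[0,0,0],0],[[0,0.012,0],[0,0,0],0],[[0,0,0],[0,0,0],0]]'

```text
time_s: 3.82
tcp_pos: [0.4656, -0.1551, 0.136]
ee_rot: [[0.268, -0.002, 0.963], [-0.963, -0.0, 0.268], [-0.0, -1.0, -0.002]]
wrist_force: [-3.2, 1.0, 6.4]
gripper_width: 0.002
```

```bash
python3 - <<'E'
from h import *
s=sense();p=s['tcp_pos'];print(s['time_s'],p,cad(p),Rc.T@s['wrist_force'])
im=capture('wrist')[:,:,::-1];sc=capture('scene')[:,:,::-1][145:275,205:335]
cv2.imwrite('pics/w2.png',np.hstack([cv2.resize(im,None,fx=.78,fy=.78,interpolation=cv2.INTER_AREA)[:298],cv2.resize(sc,(298,298),interpolation=cv2.INTER_CUBIC)]))
E
```

```text
3.825 [ 0.4656088  -0.15511951  0.1360049 ] [ -6.4226871    2.64820302 136.00490438] [-2.81628679  1.76092831  6.44240773]
```

View pics/w2.png

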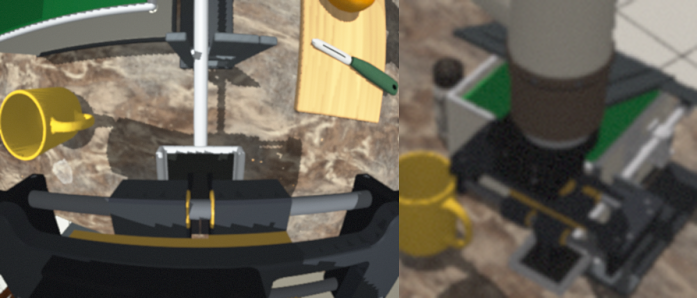

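Emit:
jog_arm --series '[[[0,0.012,0.001],[0,0,0],0],[[0,0.012,0.002],[0,0,0],0],[[0,0.012,0.002],[0,0,0],0],[[0,0.012,0.003],[0,0,0],0],[[0,0.008,0.002],[0,0,0],0],[[0,0,0],[0,0,0],0]]'

```text
time_s: 4.68
tcp_pos: [0.4766, -0.1526, 0.0788]
ee_rot: [[0.267, -0.0, 0.964], [-0.964, -0.0, 0.267], [-0.0, -1.0, -0.0]]
wrist_force: [-0.6, 0.2, 0.5]
gripper_width: 0.008
```

```bash
python3 - <<'E'
from h import *
s=sense();p=s['tcp_pos'];print(s['time_s'],p,cad(p),Rc.T@s['wrist_force'])
E
```

```text
4.675 [ 0.4765931  -0.15259593  0.07880339] [ 4.83956101  2.21806537 78.80339268] [-0.50099091  0.37733171  0.46343807]
```

Emit:
jog_arm --series '[[[0,0,0],[0,0,0],0],[[0,0,0],[0,0,0],0]]'

```text
time_s: 4.92
tcp_pos: [0.4764, -0.1527, 0.0799]
ee_rot: [[0.267, 0.001, 0.964], [-0.964, -0.0, 0.267], [0.0, -1.0, 0.001]]
wrist_force: [-1.1, 0.3, 0.6]
gripper_width: 0.002
```

```bash
python3 - <<'E'
from h import *
s=sense();p=s['tcp_pos'];print(s['time_s'],p,cad(p),Rc.T@s['wrist_force'])
im=capture('wrist')[:,:,::-1];sc=capture('scene')[:,:,::-1][145:275,205:335]
cv2.imwrite('pics/w3.png',np.hstack([cv2.resize(im,None,fx=.78,fy=.78,interpolation=cv2.INTER_AREA)[:298],cv2.resize(sc,(298,298),interpolation=cv2.INTER_CUBIC)]))
E
```

```text
4.925 [ 0.47644629 -0.15273475  0.07990544] [ 4.661619    2.12236411 79.90544159] [-0.95405305  0.51776896  0.58568306]
```

View pics/w3.png

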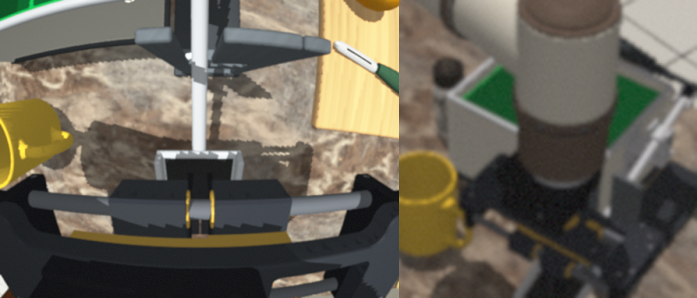

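Emit:
jog_arm --series '[[[0,0.003,0],[0,0,0],0],[[0,0,0],[0,0,0],0],[[0,0,0],[0,0,0],0]]'

```text
time_s: 5.4
tcp_pos: [0.4764, -0.1528, 0.0767]
ee_rot: [[0.267, 0.001, 0.964], [-0.964, -0.0, 0.267], [0.0, -1.0, 0.001]]
wrist_force: [-0.4, -0.0, 0.8]
gripper_width: 0.004
```

Emit:
jog_arm --series '[[[0,0.003,0],[0,0,0],0],[[0,0,0],[0,0,0],0],[[0,0,0],[0,0,0],0]]'

```text
time_s: 5.78
tcp_pos: [0.4763, -0.1528, 0.0737]
ee_rot: [[0.267, 0.0, 0.964], [-0.964, -0.0, 0.267], [0.0, -1.0, 0.0]]
wrist_force: [0.8, 0.4, 2.4]
gripper_width: 0.004
```

Emit:
jog_arm --series '[[[0,0.002,0],[0,0,0],0],[[0,0,0],[0,0,0],0],[[0,0,0],[0,0,0],0]]'

```text
time_s: 6.15
tcp_pos: [0.4767, -0.1528, 0.0724]
ee_rot: [[0.268, 0.001, 0.964], [-0.964, -0.0, 0.268], [0.001, -1.0, 0.001]]
wrist_force: [-0.9, -0.2, 6.1]
gripper_width: 0.008
```

Emit:
jog_arm --series '[[[0,0.002,0],[0,0,0],0],[[0,0,0],[0,0,0],0],[[0,0,0],[0,0,0],0]]'

```text
time_s: 6.52
tcp_pos: [0.477, -0.1529, 0.0715]
ee_rot: [[0.268, 0.002, 0.963], [-0.963, -0.001, 0.268], [0.001, -1.0, 0.002]]
wrist_force: [-2.0, 1.1, 13.5]
gripper_width: 0.005
```

Emit:
jog_arm --series '[[[0.005,-0.0005,0],[0,0,0],0],[[0.005,0,0],[0,0,0],0],[[0.005,0,0],[0,0,0],0],[[0.005,0,0.0005],[0,0,0],0],[[0,0,0],[0,0,0],0]]'

```text
time_s: 7.15
tcp_pos: [0.4798, -0.1721, 0.0707]
ee_rot: [[0.267, -0.005, 0.964], [-0.964, -0.0, 0.267], [-0.001, -1.0, -0.005]]
wrist_force: [-5.1, -1.9, 10.5]
gripper_width: 0.003
```

Emit:
jog_arm --series '[[[0.005,0,0.0005],[0,0,0],0],[[0.005,0,0.0005],[0,0,0],0],[[0,0,0],[0,0,0],0]]'

```text
time_s: 7.52
tcp_pos: [0.4834, -0.1812, 0.0707]
ee_rot: [[0.268, -0.005, 0.963], [-0.963, -0.0, 0.268], [-0.001, -1.0, -0.005]]
wrist_force: [-4.8, -0.4, 10.8]
gripper_width: 0.008
```

Emit:
jog_arm --series '[[[0.005,0,0.001],[0,0,0],0],[[0.005,0,0.001],[0,0,0],0],[[0,0,0],[0,0,0],0]]'

```text
time_s: 7.9
tcp_pos: [0.4873, -0.1898, 0.0707]
ee_rot: [[0.268, -0.006, 0.963], [-0.963, 0.001, 0.268], [-0.002, -1.0, -0.006]]
wrist_force: [-6.6, 1.6, 12.4]
gripper_width: 0.003
```

```bash
python3 - <<'E'
from h import *
s=sense();p=s['tcp_pos'];print(s['time_s'],p,cad(p),Rc.T@s['wrist_force'])
im=capture('wrist')[:,:,::-1];sc=capture('scene')[:,:,::-1][145:275,205:335]
cv2.imwrite('pics/w4.png',np.hstack([cv2.resize(im,None,fx=.78,fy=.78,interpolation=cv2.INTER_AREA)[:298],cv2.resize(sc,(298,298),interpolation=cv2.INTER_CUBIC)]))
E
```

```text
7.9 [ 0.48726491 -0.18982509  0.0707488 ] [  5.426904   -36.50599778  70.74879802] [-5.91303596  3.28477286 12.44437783]
```

View pics/w4.png

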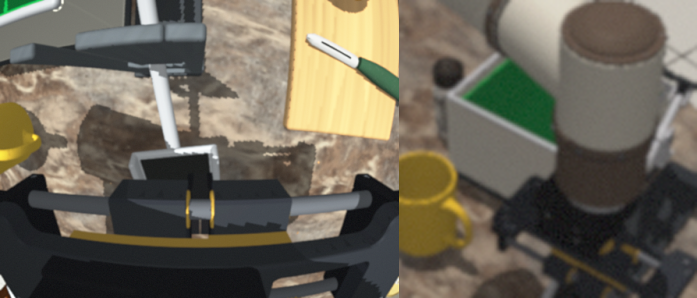

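Emit:
jog_arm --series '[[[0.005,0,0.001],[0,0,0],0],[[0.004,0,0.001],[0,0,0],0],[[0,0,0],[0,0,0],0]]'

```text
time_s: 8.38
tcp_pos: [0.4911, -0.1976, 0.0709]
ee_rot: [[0.268, -0.007, 0.963], [-0.963, 0.001, 0.268], [-0.003, -1.0, -0.007]]
wrist_force: [-7.3, 2.6, 14.5]
gripper_width: 0.008
```

Emit:
jog_arm --series '[[[0.004,0,0.001],[0,0,0],0],[[0,0,0],[0,0,0],0],[[0,0,0],[0,0,0],0]]'

```text
time_s: 8.75
tcp_pos: [0.4931, -0.2016, 0.0711]
ee_rot: [[0.268, -0.007, 0.963], [-0.963, 0.001, 0.268], [-0.003, -1.0, -0.007]]
wrist_force: [-8.1, 3.2, 15.3]
gripper_width: 0.007
```

```bash
python3 - <<'E'
from h import *
s=sense();p=s['tcp_pos'];print(s['time_s'],p,cad(p),Rc.T@s['wrist_force'])
im=capture('wrist')[:,:,::-1];sc=capture('top')[:,:,::-1][145:275,235:365]
cv2.imwrite('pics/w5.png',np.hstack([cv2.resize(im,None,fx=.78,fy=.78,interpolation=cv2.INTER_AREA)[:298],cv2.resize(sc,(298,298),interpolation=cv2.INTER_CUBIC)]))
E
```

```text
8.75 [ 0.49313633 -0.20159674  0.07107411] [  8.02316569 -49.40191942  71.07410555] [-7.01270015  5.21429117 15.31199383]
```

View pics/w5.png

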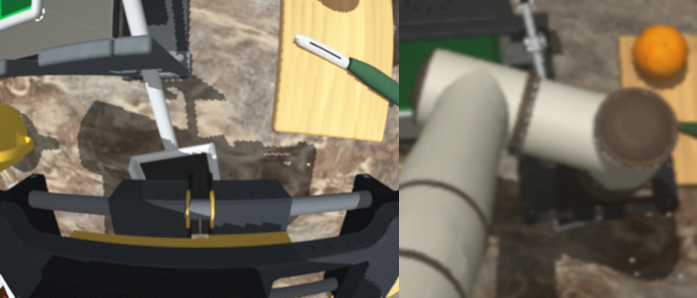

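Emit:
jog_arm --series '[[[0.002,-0.001,0],[0,0,0],0],[[0,-0.004,-0.001],[0,0,0],0],[[0,-0.004,-0.001],[0,0,0],0],[[0,-0.004,-0.001],[0,0,0],0],[[0,0,0],[0,0,0],0],[[0,0,0],[0,0,0],0]]'

```text
time_s: 9.6
tcp_pos: [0.4942, -0.205, 0.0831]
ee_rot: [[0.267, 0.0, 0.964], [-0.964, -0.0, 0.267], [0.0, -1.0, 0.0]]
wrist_force: [-0.8, -0.0, 0.7]
gripper_width: 0.004
```

Emit:
jog_arm --series '[[[0,-0.004,-0.001],[0,0,0],0],[[0,-0.004,-0.001],[0,0,0],0],[[0,0,0],[0,0,0],0],[[0,0,0],[0,0,0],0]]'

```text
time_s: 10.1
tcp_pos: [0.4927, -0.2055, 0.0914]
ee_rot: [[0.267, 0.001, 0.964], [-0.964, -0.0, 0.267], [0.001, -1.0, 0.001]]
wrist_force: [-0.2, -1.3, 2.0]
gripper_width: 0.012
```

Emit:
jog_arm --series '[[[0,-0.003,0],[0,0,0],0],[[0,-0.003,0],[0,0,0],0],[[0,0,0],[0,0,0],0],[[0,0,0],[0,0,0],0]]'

```text
time_s: 10.6
tcp_pos: [0.4922, -0.2051, 0.0969]
ee_rot: [[0.267, -0.0, 0.964], [-0.964, 0.0, 0.267], [-0.0, -1.0, 0.0]]
wrist_force: [0.2, -0.2, -0.8]
gripper_width: 0.005
```

```bash
python3 - <<'E'
from h import *
s=sense();p=s['tcp_pos'];print(s['time_s'],p,cad(p),Rc.T@s['wrist_force'])
im=capture('wrist')[:,:,::-1]
cv2.imwrite('pics/w6.png',cv2.resize(im[:300,100:420],None,fx=2,fy=2,interpolation=cv2.INTER_CUBIC))
E
```

```text
10.6 [ 0.49223079 -0.20514928  0.09688794] [  6.22198129 -52.59508517  96.88794143] [ 0.19493638 -0.22561781 -0.81161028]
```

View pics/w6.png

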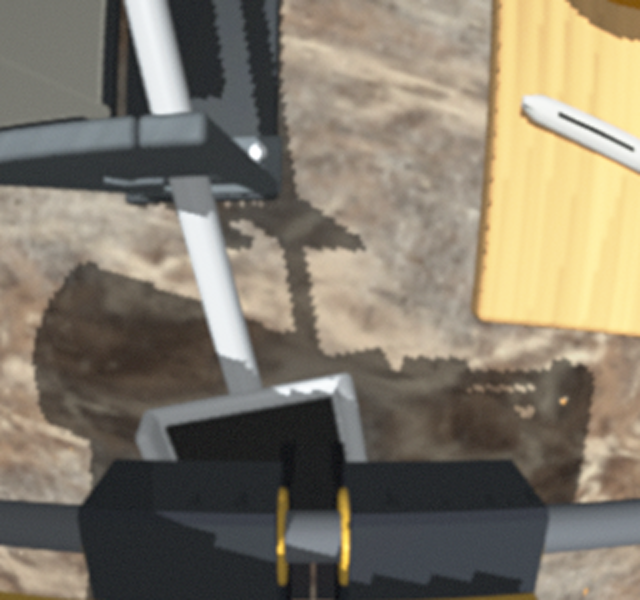

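Emit:
jog_arm --series '[[[-0.002,-0.003,0],[0,0,0],0],[[-0.002,-0.01,0],[0,0,0],0],[[0,-0.03,0],[0,0,0],0],[[0,-0.04,0],[0,0,0],0],[[0,-0.04,-0.03],[0,0,0],0],[[0,-0.02,-0.05],[0,0,0],0],[[0,0,-0.03],[0,0,0],0],[[0,0,0],[0,0,0],0]]'

```text
time_s: 11.65
tcp_pos: [0.3835, -0.231, 0.2414]
ee_rot: [[0.266, 0.002, 0.964], [-0.964, -0.0, 0.266], [0.001, -1.0, 0.002]]
wrist_force: [0.8, 0.3, 0.5]
gripper_width: 0.007
```

```bash
python3 - <<'E'
from h import *
s=sense();p=s['tcp_pos'];print(s['time_s'],p,cad(p),Rc.T@s['wrist_force'])
for q in ([6,-36,93],[95,-20,107]): print(proj('scene',wor(q)),proj('top',wor(q)))
im=capture('scene')[:,:,::-1][135:285,200:390];sc=capture('top')[:,:,::-1][125:275,200:390]
f=lambda x:cv2.resize(x,(400,316),interpolation=cv2.INTER_CUBIC)
cv2.imwrite('pics/w7.png',np.hstack([f(im),f(sc)]))
E
```

```text
11.65 [ 0.38353053 -0.23103737  0.24142233] [-105.4675853   -49.22156731  241.42233446] [0.82465437 0.0788687  0.45524696]
[[286.62983296 274.15109807]] [[312.16387304 233.29119315]]
[[301.50356567 243.14671477]] [[304.0219565  203.41144707]]
```

View pics/w7.png

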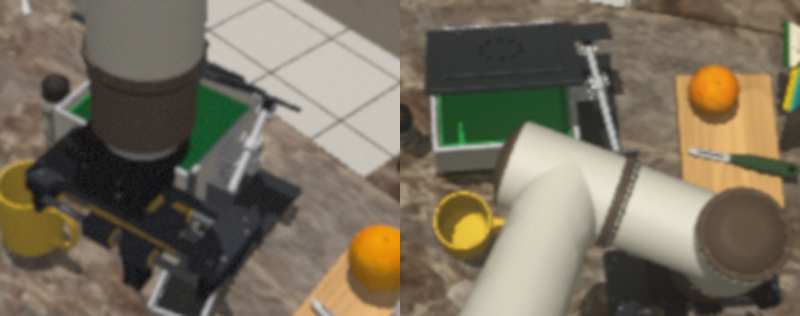

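Emit:
jog_arm --series '[[[0,-0.02,-0.02],[0,0,0],0],[[0,0,0],[0,0,0],0],[[0,0,0],[0,0,0],0],[[0,0,0],[0,0,0],0],[[0,0,0],[0,0,0],0],[[0,0,0],[0,0,0],0],[[0,0,0],[0,0,0],0],[[0,0,0],[0,0,0],0]]'

```text
time_s: 12.75
tcp_pos: [0.3659, -0.2362, 0.2601]
ee_rot: [[0.267, 0.0, 0.964], [-0.964, -0.0, 0.267], [0.0, -1.0, 0.0]]
wrist_force: [0.1, -0.3, -1.0]
gripper_width: 0.008
```

```bash
python3 - <<'E'
from h import *
im=capture('top')[:,:,::-1][125:275,200:390];o=cv2.resize(cv2.imread('pics/w7.png')[:,400:],(190,150),interpolation=cv2.INTER_AREA)
print('lid/lever diff',np.abs(im[:45,:105].astype(int)-o[:45,:105]).mean(), 'objects',np.abs(im[30:80,130:].astype(int)-o[30:80,130:]).mean())
print(sense()['time_s'],sense()['wrist_force']);finish_job()
E
```

```text
lid/lever diff 1.0852910052910052 objects 1.007
12.8 [0.26920915 0.17300494 0.89591114]
the job is handed in; nothing more can be done
```

The caddy is locked open and the job was handed in at 12.8 s of the 38 s allowed. With shut fingertips I pressed the tread down to its stop, pushed it about 50 mm away from the bin, let it rise behind the tooth and backed off.

- **Lever:** the force fell to about zero as the fingertips rose past the parked height. After I backed off, the tread was within about 2 px of where it should be when parked. I judged this from the images, because I could not read the lever's joint angles directly.
- **Lid:** it stayed open with the robot clear. A comparison of top-camera images over the last second showed no change beyond image noise.
- **Forces:** the wrist force stayed below about 20 N at every reading, and about 1 N or less at the end.
- **Other objects:** the orange and peeler did not change between the last two images. The mug looked in place by eye, and I made no separate final check of the spice jar. The arm stayed clear of all four.

The force dropped to about 0.5 N partway down, below the 4 to 10 N expected, then rose to 13 N at the stop. None of my checks failed.

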